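Wedge the rocking parts chest

TASK

The little wooden parts chest rocks because its front right leg (the one nearest you on your right) is too short: with the fingertips press down on the chest's top above that leg until you feel it rock, and let it come back. Then push the wooden wedge along the bench, thin end first, under the short leg until it is snug, and press firmly on the same corner again for a second to make sure that the chest no longer rocks; leave the wedge in place and back off. Only push and press: do not grip, lift or tip over anything, do not shove the chest out of place or jack it up, and leave the other things alone.

Things in the scene. Friction and masses are not known exactly. Their poses are not given: they have to be found in the camera images.
- parts_chest: loose low wooden parts chest, drawer knobs on its front (-x). Top 244 (x) x 308 (y) mm, 80 mm up; four legs 36 mm square at x = +-100, y = +-130 mm; that at (-100, -130), front right, is 15 to 21 mm too short, hangs clear. Origin: on the bench under its centre; x to its back, y left. About 2.5 kg, heavier back left: stands level, rocks 0.08 to 0.13 rad at 2 to 12 N on that corner (least if the fingertip moves along with it), comes back
- chest_corner (a point): point on the chest's top surface straight above the middle of the short leg, 80 mm above the bench when level; when the chest rocks it sinks 13 to 20 mm and shifts half as much outward, away from the chest's centre. A level push of more than about 10 N would slide the chest
- wedge: plain pale wooden wedge, flat on the bench to the right of the chest, thin end roughly towards the short leg: 140 mm long, 48 wide, 12 mm high at the thin end rising evenly to 45 mm. Origin: underside centre; the thin end points along its own (-0.616, -0.788, 0). About 0.11 kg; holds by friction once tight
- wedge_thin (a point): middle of the wedge's thin end face, 6 mm above the bench. The wedge meets the leg when its thin end is about 13 to 40 mm past the leg's outer (right) face; from there a push of 6 to 8 N makes it snug
- wedge_thick (a point): middle of the wedge's thick end face (where it is pushed), 22.5 mm above the bench; the face is 48 mm wide, 45 mm high
- tape_measure: yellow tape measure, 51x89x64 mm, loose bystander; origin under its centre
- rosewood_block: plain wooden offcut, 56x80x40 mm, loose bystander (not the wedge); origin under its centre
- jar_pegs: small round jar, 52 mm across, 48 mm tall, loose bystander; origin under its centre
- nut_blank: small flat bone-coloured blank, 41x47x10 mm, loose bystander; origin under its centre
- sanding_block: brown sanding block, 89x124x29 mm, loose bystander; origin under its centre
There are look-alikes about, which are no part of the job. What is shaped like the wedge but yellow is not meant.

How it is judged:
On the way, in this order (a step that is already met when the one before it is completed fails the run):
1. the fingers press the chest's front right corner down and it rocks (tilts more than 0.05 rad) (angle between parts_chest's own z axis and vertical above 0.05 rad and contact force between the fingers and parts_chest above 0.3 N and height (world z) of chest_corner below 0.075 m), for 0.1 s.
2. the wedge is pushed under the short leg and bears on it, the chest being level (contact force between wedge and parts_chest above 1 N and angle between parts_chest's own z axis and vertical below 0.02 rad and horizontal distance between wedge_thin and chest_corner below 0.045 m), for 0.2 s.
3. the same corner is pressed with more than 4 N and the chest stays level on the wedge (contact force between the fingers and parts_chest above 4 N and contact force between wedge and parts_chest above 2 N and angle between parts_chest's own z axis and vertical below 0.02 rad and horizontal distance between the grasp point and chest_corner below 0.06 m), for 0.4 s.
At the end, for the whole second after the job is handed in: The wedge lies flat under the short leg (thin end within 45 mm of the leg's middle, seen from above) and bears on it with more than 0.2 N; the chest is level within 0.02 rad, within 30 mm of where it stood, and all is at rest (angle between parts_chest's own z axis and vertical below 0.02 rad and contact force between wedge and parts_chest above 0.2 N and angle between wedge's own z axis and vertical below 0.05 rad and horizontal distance between wedge_thin and chest_corner below 0.045 m and distance of parts_chest from where it was at the start of the episode below 0.03 m and linear speed of each of wedge, parts_chest below 0.01 m/s); the robot touches nothing.
It fails at once if the wedge is lifted or tipped (height (world z) of wedge above 0.012 m or angle between wedge's own z axis and vertical above 0.25 rad).
It fails at once if the chest is lifted or tipped over (height (world z) of parts_chest above 0.02 m or angle between parts_chest's own z axis and vertical above 0.25 rad).
It fails at once if the chest is shoved more than 40 mm (distance of parts_chest from where it was at the start of the episode above 0.04 m).
It fails at once if a bystander is moved more than 30 mm (distance of any of tape_measure, rosewood_block, jar_pegs, nut_blank, sanding_block from where it was at the start of the episode above 0.03 m).
It also fails if it takes over 58 s, if anything falls off the work surface, if the arm or the gripper's body presses on something with over 40 N, if the wrist force passes 120 N, or if a joint passes its speed limit or range.

ROBOT

A 6-joint arm with a two-finger parallel gripper is mounted at the origin on a cart in front of the work surface, level with it; the furniture and walls round the work are solid. World frame = base frame: x ahead of the robot, y to its left, z up, the work surface at z = 0. Lengths are in m, angles in rad, forces in N, time in s.
With the tool pointing down it reaches from about 0.375 to 0.9 m from the base axis. Payload 3.1 kg.
Tool frame: the origin (TCP) lies at the very end of the fingers, on their centre line; the grasp point (between the pads) lies 19 mm behind it; z points along the fingers, y is the direction in which the jaws open and shut (so a half turn about z gives the same grasp; the last joint's range is limited). The gripper opens to 87 mm and grips with 3 to 60 N. Pads are 19 mm wide; open, the fingers measure 117 mm over their backs; the gripper's body (75 mm by 190 mm) begins 51 mm behind the grasp point.
Start: joints at [1.006, 0.527, 1.433, -0, 1.181, -0.178], TCP at [0.236, 0.579, 0.223] pointing down, gripper open.
Joint ranges: [-3.08, 3.08], [-0.75, 2.2], [0.22, 2.44], [-1.43, 4.57], [0, 2.65], [-2.85, 2.85]. Speed limits (rad/s): [2.79, 2.79, 3.14, 3.14, 3.14, 3.14].

INTERFACE

Orientations are given as a unit quaternion [x, y, z, w].
In Python, from rig import robot gives the robot as it stands.
- The arm moves only by the tool send_rows, never from a script. Its argument "plan" is one flat list of numbers, 7 for each row, row after row: the opening, from -1 (shut) to 1 (fully open), then the shift along the tool's x, y, z in mm, then the turn, a rotation vector about the tool's x, y, z in rad. In form: [claw, tx, ty, tz, rx, ry, rz, claw, tx, ty, tz, rx, ry, rz, ...]. A call has 1 to 8 rows; each row shifts and turns the pose as measured when the row begins, along the tool's axes as they then stand; what a row does not reach is not made up. A row lasts 1/10 s, in which the tool goes at most 50 mm and 8.59 degrees, less where a joint would pass 70% of its speed; a pose out of reach is approached as far as the arm can. A call is refused whole if a number of a shift passes 50 or a number of a turn 0.15, either way. A call with a gripper value outside its range is refused whole. The fingers move at their own pace and stop on an object; "force" is the grip in N (left out, the last holds). Time passes only in rows, so rows that do not move let the fingers close. It gives the time, the measured TCP pose, the force and the opening at its end, in the units of the state.
- robot.get_obs(): the state, without advancing time (a new reading comes with each control period).
- robot.camera(name): name is "scene" or "top"; returns (picture, depth): 420x560x3 uint8, red, green, blue; 420x560 float32, m along the optical axis (not along the pixel's ray), 0 where there is no reading.
- robot.camera_model(name): a dict with "K" (3x3 intrinsics, pixels), "k1" (the pictures are not rectified: a ray, as slopes to the right and down, at radius r is drawn at 1 + k1 r^2 times it, then the intrinsics apply), "position" and "attitude" of the camera in the world. Camera axes: x right, y down, z forward; pixel columns grow to the right and rows downward; lengths in m; the calibration is good to about 2 mm. A picture is of the moment at which its call begins. camera_model takes no time and is no camera call.
- robot.hand_in(): hands the job in, once; it reports no verdict.
The state is a dict: "time": time; "q": joint angles; "joint_velocities": joint speeds; "joint_torque": joint torques, N m; "position": TCP position; "tool_rot": TCP orientation; "ft_force": force on the tool from outside, world axes, zero at the start; "moment": the same for the moment, N m; "grip_width": finger opening in m.
Only numpy, scipy, OpenCV 4.12 (cv2) and the standard library are available. Lean on these libraries where they do the work, as an engineer would, in place of code of your own. Each camera call takes 0.05 s, during which the arm holds its last target. There are 200 camera calls.

## Working session

There is one attempt and no reset: what is moved stays moved. The work goes in short steps, Python scripts to look and compute and a tool call to move; the robot and the scene stay as the last step left them, time stands still between calls to the robot, and variables do not carry over. Pictures are saved under pics/ and viewed, about 8 in all and at most 12, crops included, and the job is handed in when it is done.

Besides the shell and the picture viewer there is one more tool, called after "Call:" as a command line: name --argument value ..., lists and objects as JSON in quotes. send_rows: Moves the arm, as the interface text tells. Its arguments: {"type":"object","properties":{"plan":{"type":"array"},"force":{"type":"number"}},"required":["plan"]}

```bash
ls; mkdir -p pics
cat > h.py <<'E'
import numpy as np,cv2
from rig import robot
from scipy.spatial.transform import Rotation as R
def att(m):
    a=np.array(m["attitude"],float)
    return a if a.shape==(3,3) else R.from_quat(a).as_matrix()
def rays(m,px):
    K=np.array(m["K"]);d=np.array([m["k1"],0,0,0,0],float)
    px=np.array(px,float).reshape(-1,2)
    s=(px-K[[0,1],2])/K[[0,1],[0,1]]; u=s.copy()
    for _ in range(30): u=s/(1+d[0]*(u**2).sum(1,keepdims=True))
    return np.c_[u,np.ones(len(u))]
def onplane(m,px,z):
    r=rays(m,px)@att(m).T; p=np.array(m["position"])
    return p+r*((z-p[2])/r[:,2:])
def bydepth(m,px,D):
    px=np.array(px).reshape(-1,2); d=D[px[:,1],px[:,0]]
    return np.array(m["position"])+(rays(m,px)*d[:,None])@att(m).T
def toolshift(dworld):
    o=robot.get_obs(); return R.from_quat(o["tool_rot"]).inv().apply(dworld)
E
python3 - <<'E'
from h import *
for n in ("scene","top"):
    im,D=robot.camera(n); cv2.imwrite(f"pics/{n}0.png",im[:,:,::-1]); np.savez(f"{n}0.npz",im=im,D=D); print(n,robot.camera_model(n))
print(robot.get_obs())
E
```

```text
pics
scene {'K': array([[506.96304154,   0.        , 264.44405658],
       [  0.        , 506.96304154, 208.82467742],
       [  0.        ,   0.        ,   1.        ]]), 'k1': -0.01955274097326136, 'position': array([-0.03019717, -0.98959566,  0.60980686]), 'attitude': array([ 0.82027754, -0.19922317,  0.14112599, -0.51724108])}
top {'K': array([[417.78978037,   0.        , 279.60281264],
       [  0.        , 417.78978037, 211.51836972],
       [  0.        ,   0.        ,   1.        ]]), 'k1': -0.1308114383096988, 'position': array([0.30211389, 0.03498563, 1.46862839]), 'attitude': array([ 0.70928264, -0.69855705,  0.0654595 , -0.06819996])}
{'time': 0.1, 'q': array([ 1.00550795e+00,  5.28399977e-01,  1.43378021e+00, -2.70010771e-05,
        1.18140824e+00, -1.78506739e-01]), 'joint_velocities': array([ 0.00183173, -0.00393508, -0.00220545, -0.00188146,  0.00026326,
        0.00074867]), 'joint_torque': array([-5.43570950e-04, -4.40990639e+01, -1.77149481e+01,  6.34587253e-02,
        5.34178305e-02, -5.27475595e-05]), 'position': array([0.23537629, 0.5782633 , 0.22165112]), 'tool_rot': array([ 1.92182465e-01,  9.81358703e-01, -9.34208905e-04, -3.50985245e-04]), 'ft_force': array([-0.56124381, -0.16873287, -0.01945662]), 'moment': array([-0.01585824,  0.01097046, -0.0073593 ]), 'grip_width': 0.08705509286481261}
```

View pics/scene0.png

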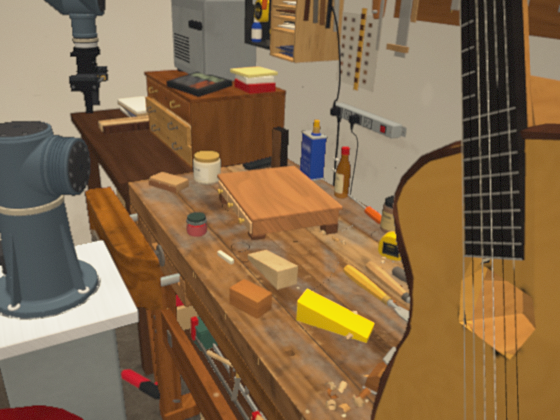

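View pics/top0.png

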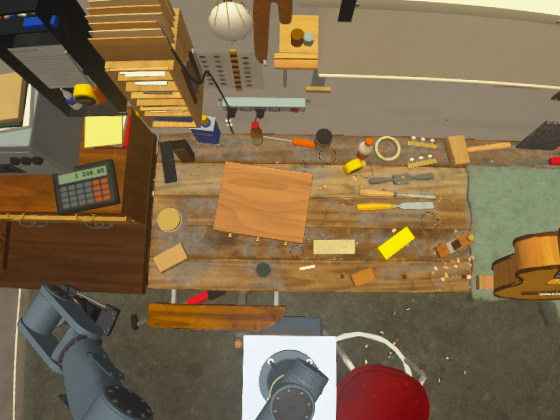

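Candidates for the wedge, by pixel:
- Pale wedge-like piece: top (333,247), scene (272,268).
- Yellow wedge: top (396,243), scene (335,315). Excluded by its colour.
- Orange offcut: top (362,276), scene (250,298).
- Brown block: top (170,257).

I choose the pale one and will check it in a crop. The chest is at top (262,203).

Run:
```python
from h import *
m=robot.camera_model("top"); z=np.load("top0.npz"); im=z["im"];D=z["D"]
ms=robot.camera_model("scene"); zs=np.load("scene0.npz")
hsv=cv2.cvtColor(im,cv2.COLOR_RGB2HSV)
for p in [(262,203),(333,247),(362,276),(340,262),(320,247),(347,247)]: print(p,im[p[1],p[0]],hsv[p[1],p[0]],bydepth(m,[p],D).round(4))
# height map
v,u=np.mgrid[130:300,140:480]; P=bydepth(m,np.c_[u.ravel(),v.ravel()],D).reshape(170,340,3); H=P[:,:,2]
def blob(mask,seed,nm):
    n,l,st,c=cv2.connectedComponentsWithStats(mask.astype(np.uint8),connectivity=4)
    k=l[seed[1]-130,seed[0]-140]; mk=l==k
    print(nm,st[k],k); return mk
def rect(mk,z):
    vv,uu=np.nonzero(mk); W=onplane(m,np.c_[uu+140,vv+130],z)[:,:2]
    r=cv2.minAreaRect((W*1000).astype(np.float32)); print(r, cv2.boxPoints(r).round(0).tolist())
mk=blob((H>0.07)&(H<.09),(262,203),"chest"); mk=cv2.morphologyEx(mk.astype(np.uint8),cv2.MORPH_OPEN,np.ones((5,5)))>0; rect(mk,.08)
mk=blob((H>0.008)&(H<.06),(333,247),"wedge")
W=P[mk]; r=cv2.minAreaRect((W[:,:2]*1000).astype(np.float32)); print(r,cv2.boxPoints(r).round(0).tolist())
A=np.c_[W[:,:2],np.ones(len(W))]; print("slope",np.linalg.lstsq(A,W[:,2],rcond=None)[0])
for s,n in [((362,276),"rose"),((396,243),"yellow"),((263,270),"jar"),((307,267),"nut"),((170,257),"sand"),((170,219),"disc")]:
    mk=blob((H>0.006)&(H<.07),s,n); W=P[mk]; r=cv2.minAreaRect((W[:,:2]*1000).astype(np.float32)); print(r,W[:,2].max())
a=cv2.resize(zs["im"][170:350,150:400],None,fx=2,fy=2,interpolation=3); b=cv2.resize(im[150:300,200:450],None,fx=2,fy=2,interpolation=3)
cv2.imwrite("pics/crop1.png",np.vstack([a,b])[:600,:,::-1])
```

```text
(262, 203) [190 128  67] [ 15 165 190] [[0.5959 0.1026 0.0839]]
(333, 247) [228 204 130] [ 23 110 228] [[ 0.4563 -0.1448  0.0229]]
(362, 276) [200 129  43] [ 16 200 200] [[ 0.3563 -0.2415  0.0402]]
(340, 262) [145 105  53] [ 17 162 145] [[ 0.4065 -0.1728 -0.0054]]
(320, 247) [229 207 133] [ 23 107 229] [[ 0.4566 -0.1003  0.0143]]
(347, 247) [231 210 136] [ 23 105 231] [[ 0.4554 -0.1916  0.0367]]
chest [  73   31  100   83 6301] 19
((603.3861083984375, 100.13583374023438), (307.8098449707031, 244.53932189941406), 82.1976089477539) [[461.0, -36.0], [704.0, -69.0], [745.0, 236.0], [503.0, 269.0]]
wedge [173 109  42  16 616] 190
((459.33343505859375, -145.47036743164062), (139.7740478515625, 54.840850830078125), 89.66321563720703) [[432.0, -215.0], [486.0, -216.0], [487.0, -76.0], [432.0, -75.0]]
slope [ 0.03895011 -0.21972988 -0.02235666]
rose [210 137  26  20 287] 546
((355.0122375488281, -244.17977905273438), (42.763587951660156, 75.96830749511719), 21.239105224609375) 0.04920260717132452
yellow [235  97  40  34 571] 373
((472.3388671875, -366.9564208984375), (52.51378631591797, 142.54989624023438), 34.6435661315918) 0.04887794486261199
jar [115 132  16  16 190] 526
((374.60528564453125, 98.16535186767578), (51.98014831542969, 48.03197479248047), 45.99952697753906) 0.056410975160764876
nut [160 135  15   5  35] 537
((386.13568115234375, -55.636375427246094), (8.334099769592285, 50.679908752441406), 10.825456619262695) 0.016094042350927484
sand [ 13 112  36  31 579] 448
((411.1725769042969, 422.83905029296875), (68.871337890625, 111.4377670288086), 29.329639434814453) 0.03543903538080695
disc [    0     0   340   170 48117] 0
((582.791748046875, -105.80841064453125), (662.9586791992188, 1854.5445556640625), 0.6941812634468079) 1.4686283865168293
```

View pics/crop1.png

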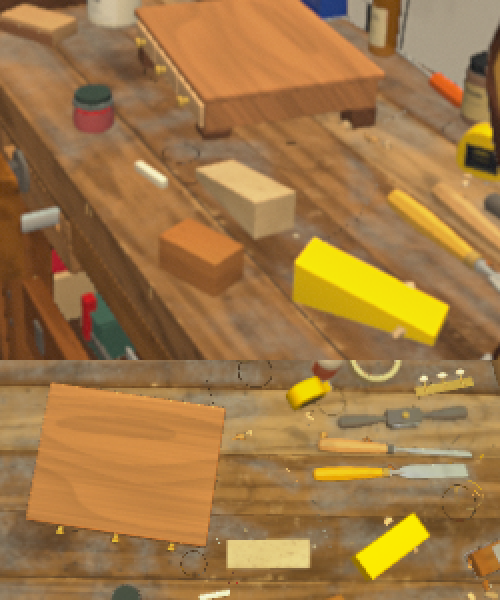

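The pale piece really is a wedge, thin end towards the chest: in the crop the thin end is at (200,170) and the thick end at (290,215). The yellow one, at (370,290), is the look-alike. World positions in m:
- Chest corner: about (0.486,-0.015), chest yaw about -7.7°.
- Wedge: thin end (0.459,-0.075), thick end (0.459,-0.215).

From here I'll keep tool x on the chest's y axis and tool y on the chest's x axis.

```bash
cat >> h.py <<'E'
YAW=-0.135
def Rt(yaw=YAW):
    y=np.array([np.cos(yaw),np.sin(yaw),0]); z=np.array([0,0,-1.]); return R.from_matrix(np.c_[np.cross(y,z),y,z])
def plan(target,yaw=YAW,step=45,claw=-1):
    o=robot.get_obs(); p=np.array(o["position"]); r=R.from_quat(o["tool_rot"]); t=np.array(target)
    rv=(r.inv()*Rt(yaw)).as_rotvec(); n=int(max(1,np.ceil(np.linalg.norm(t-p)*1000/step),np.ceil(np.linalg.norm(rv)/.14)))
    for i in range(n):
        s=r.inv().apply((t-p)/n*1000); print(claw,*s.round(0).astype(int),*(rv/n).round(3),sep=", ",end=",\n"); r=r*R.from_rotvec(rv/n)
    print(n,"rows from",p.round(4),o["time"])
def st():
    o=robot.get_obs(); print(o["time"],np.round(o["position"],4),"F",np.round(o["ft_force"],2),"w",o["grip_width"])
E
python3 -c "
from h import *
plan([.486,-.015,.14])"
```

```text
-1, -30, -30, 5, -0.0, 0.0, 0.088,
-1, -33, -28, 5, -0.0, 0.0, 0.088,
-1, -35, -25, 5, -0.0, 0.0, 0.088,
-1, -37, -21, 5, -0.0, 0.0, 0.088,
-1, -39, -18, 5, -0.0, 0.0, 0.088,
-1, -40, -14, 5, -0.0, 0.0, 0.088,
-1, -42, -11, 5, -0.0, 0.0, 0.088,
-1, -42, -7, 5, -0.0, 0.0, 0.088,
-1, -43, -3, 5, -0.0, 0.0, 0.088,
-1, -43, 0, 5, -0.0, 0.0, 0.088,
-1, -43, 4, 5, -0.0, 0.0, 0.088,
-1, -42, 8, 5, -0.0, 0.0, 0.088,
-1, -41, 11, 5, -0.0, 0.0, 0.088,
-1, -40, 15, 5, -0.0, 0.0, 0.088,
-1, -39, 19, 5, -0.0, 0.0, 0.088,
15 rows from [0.2354 0.5783 0.2217] 0.1
```

Call:
send_rows --plan '[-1,-30,-30,5,0,0,0.088,-1,-33,-28,5,0,0,0.088,-1,-35,-25,5,0,0,0.088,-1,-37,-21,5,0,0,0.088,-1,-39,-18,5,0,0,0.088,-1,-40,-14,5,0,0,0.088,-1,-42,-11,5,0,0,0.088,-1,-42,-7,5,0,0,0.088]' --force 20

```text
time: 0.9
position: [0.3672, 0.256, 0.1781]
tool_rot: [0.526, 0.851, 0.001, -0.0]
ft_force: [1.4, -0.2, 0.7]
grip_width: 0.0308
```

```bash
python3 -c "
from h import *
plan([.486,-.015,.13])"
```

```text
-1, -42, -2, 7, 0.0, -0.0, 0.085,
-1, -42, 1, 7, 0.0, -0.0, 0.085,
-1, -42, 5, 7, 0.0, -0.0, 0.085,
-1, -41, 9, 7, 0.0, -0.0, 0.085,
-1, -40, 12, 7, 0.0, -0.0, 0.085,
-1, -39, 16, 7, 0.0, -0.0, 0.085,
-1, -38, 19, 7, 0.0, -0.0, 0.085,
7 rows from [0.3672 0.256  0.1781] 0.9
```

Call:
send_rows --plan '[-1,-42,-2,7,0,0,0.085,-1,-42,1,7,0,0,0.085,-1,-42,5,7,0,0,0.085,-1,-41,9,7,0,0,0.085,-1,-40,12,7,0,0,0.085,-1,-39,16,7,0,0,0.085,-1,-38,19,7,0,0,0.085,-1,0,0,0,0,0,0]'

```text
time: 1.7
position: [0.489, -0.0317, 0.1256]
tool_rot: [0.763, 0.647, 0.001, 0.001]
ft_force: [-0.4, 0.8, 0.7]
grip_width: 0.0008
```

```bash
python3 -c "
from h import *
st(); plan([.486,-.015,.09])
im,D=robot.camera('scene'); cv2.imwrite('pics/s1.png',cv2.resize(im[120:330,150:410],None,fx=3,fy=2.8,interpolation=3)[:,:,::-1])"
```

```text
1.7 [ 0.489  -0.0317  0.1256] F [-0.4   0.76  0.72] w 0.0007832380594957914
-1, 16, -6, 36, 0.003, -0.001, -0.03,
1 rows from [ 0.489  -0.0317  0.1256] 1.7
```

View pics/s1.png

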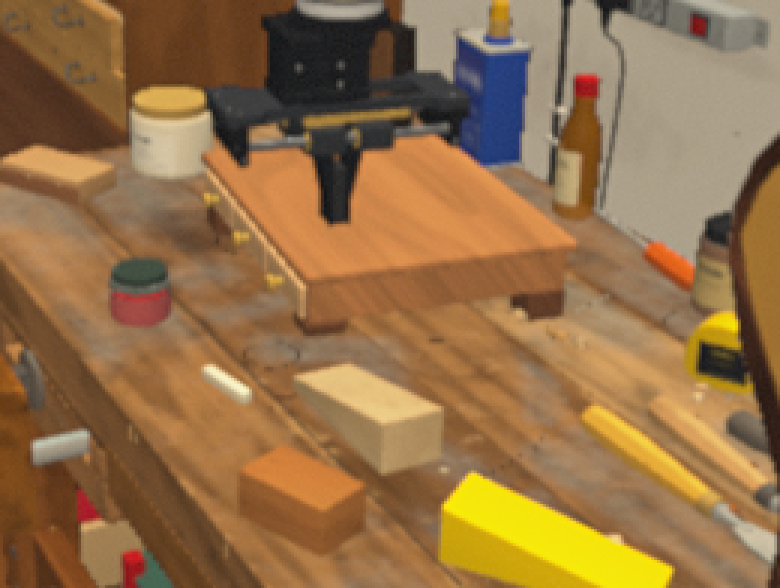

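The picture shows the shut fingers (335,220) hovering over the front right corner of the chest; the short leg is at (322,322). Nothing has been disturbed. I descend in short steps.

Call:
send_rows --plan '[-1,16,-6,30,0,0,-0.03,-1,0,0,4,0,0,0,-1,0,0,0,0,0,0]'

```text
time: 2.05
position: [0.4824, -0.0112, 0.0913]
tool_rot: [0.752, 0.659, 0.0, -0.002]
ft_force: [-0.6, -0.1, -0.2]
grip_width: 0.0006
```

```bash
python3 -c "
from h import *
st(); plan([.486,-.015,.08])"
```

```text
2.05 [ 0.4824 -0.0112  0.0913] F [-0.55 -0.11 -0.16] w 0.0006432052742882821
-1, -3, 4, 11, -0.002, -0.003, 0.004,
1 rows from [ 0.4824 -0.0112  0.0913] 2.05
```

Call:
send_rows --plan '[-1,-1,2,6,0,0,0,-1,-1,1,4,0,0,0,-1,0,0,3,0,0,0,-1,-1,-1,3,0,0,0,-1,-1,-1,3,0,0,0]'

```text
time: 2.55
position: [0.4834, -0.0143, 0.075]
tool_rot: [0.751, 0.661, 0.001, -0.0]
ft_force: [-1.3, 1.6, 6.5]
grip_width: 0.0007
```

```bash
python3 -c "
from h import *
st()"
```

```text
2.55 [ 0.4834 -0.0143  0.075 ] F [-1.33  1.61  6.5 ] w 0.0006756121072672365
```

Call:
send_rows --plan '[-1,-2,-1,4,0,0,0,-1,-2,-1,4,0,0,0,-1,-2,-2,4,0,0,0,-1,-1,-1,2,0,0,0,-1,0,0,1,0,0,0,-1,0,0,1,0,0,0]'

```text
time: 3.15
position: [0.4796, -0.0172, 0.0663]
tool_rot: [0.752, 0.659, 0.006, 0.001]
ft_force: [-2.0, -0.5, 6.5]
grip_width: 0.0004
```

```bash
python3 -c "
from h import *
st()
im,D=robot.camera('scene'); np.savez('s2.npz',im=im,D=D)
m=robot.camera_model('scene')
# tilt from depth on chest top
px=[(u,v) for u in range(255,315,3) for v in range(185,215,3)]
P=bydepth(m,px,D); 
for _ in range(3):
    A=np.c_[P[:,:2],np.ones(len(P))]; c=np.linalg.lstsq(A,P[:,2],rcond=None)[0]; e=P[:,2]-A@c; P=P[abs(e)<2.5*e.std()+.001]
print('press',c,len(P),e.std())
z=np.load('scene0.npz')['D']; P=bydepth(m,px,z); A=np.c_[P[:,:2],np.ones(len(P))]; print('level',np.linalg.lstsq(A,P[:,2],rcond=None)[0])
st()"
```

```text
3.15 [ 0.4796 -0.0172  0.0663] F [-1.99 -0.55  6.47] w 0.00041988616163841864
press [-0.19866909 -0.26554873  0.20985505] 200 0.022735228207423967
level [-0.00585339  0.00389343  0.08416385]
3.2 [ 0.4795 -0.0173  0.0662] F [-2.52  0.17  7.58] w 0.00010295300014549416
```

```bash
python3 -c "
from h import *
D=np.load('s2.npz')['D']; m=robot.camera_model('scene')
P=bydepth(m,[(u,v) for u in range(270,325,3) for v in range(195,215,3)],D); P=P[(P[:,2]>.06)&(P[:,2]<.11)]
A=np.c_[P[:,:2],np.ones(len(P))]; c=np.linalg.lstsq(A,P[:,2],rcond=None)[0]; e=P[:,2]-A@c; print(c,np.hypot(*c[:2]),len(P),e.std())"
```

```text
[0.08721413 0.06408582 0.02535927] 0.10822798505173238 132 0.0016515902061260994
```

Call:
send_rows --plan '[-1,2,1,-4,0,0,0,-1,2,2,-4,0,0,0,-1,2,2,-5,0,0,0,-1,1,1,-5,0,0,0,-1,0,0,-8,0,0,0,-1,0,0,-30,0,0,0,-1,0,0,-30,0,0,0]'

```text
time: 3.9
position: [0.4849, -0.012, 0.1549]
tool_rot: [0.752, 0.659, 0.005, -0.0]
ft_force: [-0.4, -0.2, -0.2]
grip_width: 0.0002
```

The chest rocked to about 0.108 rad and the fingers have let it come back. I now go round to the wedge's thick end with the fingers open about 20 mm as a two-point pusher.

Call:
send_rows --plan '[-0.54,-45,0,0,0,0,0,-0.54,-45,0,0,0,0,0,-0.54,-45,0,0,0,0,0,-0.54,-45,0,0,0,0,0,-0.54,-45,0,0,0,0,0,-0.54,-20,0,0,0,0,0]'

```text
time: 4.5
position: [0.456, -0.2612, 0.1603]
tool_rot: [0.749, 0.663, 0.007, 0.006]
ft_force: [0.2, 0.2, 0.6]
grip_width: 0.0196
```

```bash
cat >> h.py <<'E'
def look(tag):
    m=robot.camera_model("top"); im,D=robot.camera("top"); ms=robot.camera_model("scene"); si,sD=robot.camera("scene")
    np.savez(tag+".npz",im=im,D=D,si=si,sD=sD)
    a=cv2.resize(si[170:330,190:390],None,fx=2.5,fy=2.5,interpolation=3); b=cv2.resize(im[170:290,200:400],None,fx=2.5,fy=2.5,interpolation=3)[:200]
    cv2.imwrite(f"pics/{tag}.png",np.vstack([a,b])[:,:,::-1])
    for nm,M,I,DD in(("top",m,im,D),("scene",ms,si,sD)):
        h=cv2.cvtColor(I,cv2.COLOR_RGB2HSV); v,u=np.mgrid[0:420,0:560]; P=bydepth(M,np.c_[u.ravel(),v.ravel()],DD).reshape(420,560,3)
        k=(P[:,:,0]>.38)&(P[:,:,0]<.56)&(P[:,:,1]>-.3)&(P[:,:,1]<.03)&(P[:,:,2]>.006)&(P[:,:,2]<.06)
        k&=(abs(h[:,:,0].astype(int)-22)<5)&(h[:,:,1]<150)&(h[:,:,1]>60)&(h[:,:,2]>120)
        n,l,s,c=cv2.connectedComponentsWithStats(k.astype(np.uint8)); i=1+s[1:,4].argmax(); W=P[l==i]
        r=cv2.minAreaRect((W[:,:2]*1000).astype(np.float32)); print(nm,"wedge",[np.round(q,1) for q in r],cv2.boxPoints(r).round(0).tolist(),len(W))
    k=(P[:,:,2]>.07)&(P[:,:,2]<.095)&(P[:,:,0]>.4)&(P[:,:,0]<.8)&(P[:,:,1]>-.1)&(P[:,:,1]<.3)
    h=cv2.cvtColor(si,cv2.COLOR_RGB2HSV); k&=h[:,:,1]>80
    n,l,s,c=cv2.connectedComponentsWithStats(k.astype(np.uint8)); W=P[l==1+s[1:,4].argmax()]
    r=cv2.minAreaRect((W[:,:2]*1000).astype(np.float32)); A=np.c_[W[:,:2],np.ones(len(W))]; f=np.linalg.lstsq(A,W[:,2],rcond=None)[0]
    print("chest",[np.round(q,1) for q in r],cv2.boxPoints(r).round(0).tolist(),"tilt",f.round(4))
E
python3 -c "
from h import *
st(); look('l1')"
```

```text
4.5 [ 0.456  -0.2612  0.1603] F [0.23 0.24 0.64] w 0.019580392456361652
top wedge [array([ 457. , -188.6]), array([54.1, 46.1]), np.float64(89.4)] [[434.0, -215.0], [480.0, -216.0], [480.0, -162.0], [434.0, -161.0]] 131
scene wedge [array([ 454.9, -147.8]), array([143.7,  50.5]), np.float64(89.6)] [[429.0, -219.0], [480.0, -220.0], [481.0, -76.0], [430.0, -76.0]] 710
chest [array([567.7, 102.2]), array([315.2, 178.7]), np.float64(81.6)] [[456.0, -41.0], [633.0, -67.0], [679.0, 245.0], [502.0, 271.0]] tilt [0.0061 0.0051 0.0765]
```

View pics/l1.png

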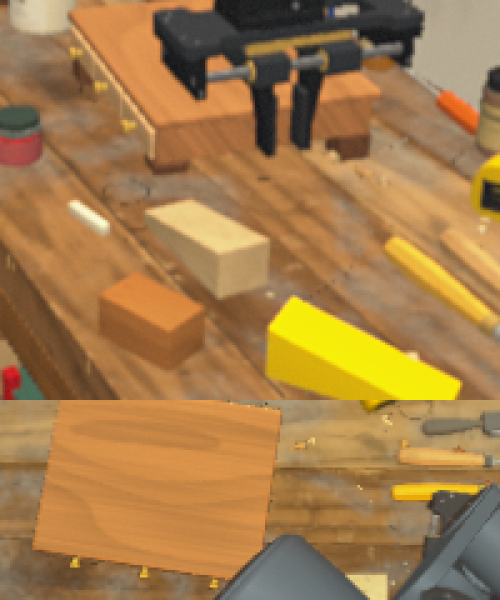

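The picture shows the wedge undisturbed, thin end at crop (150,212) and thick end at (245,265). The chest is level and the short leg is at crop (170,163). The wedge has to turn about 8–10° towards the leg, so first I nudge the side of its thin end in +x.

Call:
send_rows --plan '[-1,39,-18,15,0,0,0,-1,39,-18,15,0,0,0,-1,39,-18,15,0,0,0,-1,39,-18,15,0,0,0,-1,0,0,0,0,0,0]'

```text
time: 5.1
position: [0.402, -0.091, 0.0982]
tool_rot: [0.751, 0.66, 0.007, 0.006]
ft_force: [0.2, -0.1, -0.5]
grip_width: 0.0007
```

```bash
python3 -c "
from h import *
st(); plan([.408,-.097,.03]);"
```

```text
5.1 [ 0.402  -0.091   0.0982] F [ 0.2  -0.09 -0.47] w 0.0006729631575745945
-1, -3, 3, 34, 0.009, -0.002, 0.003,
-1, -3, 3, 34, 0.009, -0.002, 0.003,
2 rows from [ 0.402  -0.091   0.0982] 5.1
```

Call:
send_rows --plan '[-1,-3,2,34,0.009,-0.002,0.003,-1,-3,2,34,0.009,-0.002,0.003,-1,0,0,14,0,0,0,-1,0,0,6,0,0,0,-1,0,0,0,0,0,0]'

```text
time: 5.6
position: [0.4075, -0.0932, 0.0097]
tool_rot: [0.75, 0.661, 0.0, 0.001]
ft_force: [0.4, 0.6, -0.2]
grip_width: 0.0004
```

```bash
python3 -c "
from h import *
st(); plan([.435,-.097,.006],step=5);"
```

```text
5.6 [ 0.4075 -0.0932  0.0097] F [ 0.4   0.59 -0.19] w 0.0004001221755753652
-1, 0, 5, 1, 0.0, 0.0, 0.001,
-1, 0, 5, 1, 0.0, 0.0, 0.001,
-1, 0, 5, 1, 0.0, 0.0, 0.001,
-1, 0, 5, 1, 0.0, 0.0, 0.001,
-1, 0, 5, 1, 0.0, 0.0, 0.001,
-1, 0, 5, 1, 0.0, 0.0, 0.001,
6 rows from [ 0.4075 -0.0932  0.0097] 5.6
```

Call:
send_rows --plan '[-1,0,5,1,0,0,0,-1,0,5,1,0,0,0,-1,0,5,1,0,0,0,-1,1,5,0,0,0,0,-1,1,5,0,0,0,0,-1,1,4,0,0,0,0,-1,0,0,0,0,0,0]'

```text
time: 6.3
position: [0.4417, -0.0948, 0.01]
tool_rot: [0.75, 0.661, 0.002, 0.005]
ft_force: [-0.4, 0.0, 0.1]
grip_width: 0.0003
```

```bash
python3 -c "
from h import *
st(); look('l2')"
```

```text
6.3 [ 0.4417 -0.0948  0.01  ] F [-0.36  0.01  0.05] w 0.00033849207621610854
top wedge [array([ 548.7, -262.1]), array([0., 0.]), np.float64(0.0)] [[549.0, -262.0], [549.0, -262.0], [549.0, -262.0], [549.0, -262.0]] 1
scene wedge [array([ 464.4, -153.6]), array([139.7,  50.5]), np.float64(78.2)] [[425.0, -217.0], [475.0, -227.0], [503.0, -90.0], [454.0, -80.0]] 635
chest [array([631.3,  92.6]), array([312.5, 186.2]), np.float64(81.8)] [[517.0, -49.0], [701.0, -75.0], [746.0, 234.0], [561.0, 261.0]] tilt [-0.0042  0.0072  0.0829]
```

The wedge now heads about 12° towards the leg: thin end near (0.478,-0.085), thick end near (0.450,-0.222). I back off, lift and go behind the thick end.

Call:
send_rows --plan '[-1,0,-10,0,0,0,0,-1,0,0,-40,0,0,0,-1,0,0,-45,0,0,0,-0.54,-30,0,-30,0,0,0.03,-0.54,-45,0,0,0,0,0.02,-0.54,-45,0,0,0,0,0.02,-0.54,-30,0,0,0,0,0,-0.54,0,0,0,0,0,0]'

```text
time: 7.2
position: [0.395, -0.2417, 0.1244]
tool_rot: [0.773, 0.635, -0.002, -0.003]
ft_force: [-0.4, -0.1, -0.3]
grip_width: 0.0195
```

```bash
python3 -c "
from h import *
st(); plan([.445,-.249,.04],yaw=-.206,claw=-.54);"
```

```text
7.2 [ 0.395  -0.2417  0.1244] F [-0.4  -0.15 -0.25] w 0.019475518285275818
-0.54, 1, 17, 28, -0.002, 0.0, 0.004,
-0.54, 1, 17, 28, -0.002, 0.0, 0.004,
-0.54, 1, 17, 28, -0.002, 0.0, 0.004,
3 rows from [ 0.395  -0.2417  0.1244] 7.2
```

Call:
send_rows --plan '[-0.54,-6,45,0,0,0,0.006,-0.54,0,6,40,0,0,0,-0.54,0,0,40,0,0,0.006,-0.54,0,0,30,0,0,0,-0.54,0,0,0,0,0,0]'

```text
time: 7.7
position: [0.4387, -0.252, 0.01]
tool_rot: [0.778, 0.628, -0.003, -0.007]
ft_force: [-0.5, -0.2, 0.5]
grip_width: 0.0202
```

```bash
python3 -c "
from h import *
st(); plan([.445,-.249,.012],yaw=-.206,claw=-.54); look('l3')"
```

```text
7.7 [ 0.4387 -0.252   0.01  ] F [-0.45 -0.22  0.46] w 0.020184917694055053
-0.54, 4, 6, -2, -0.013, -0.004, -0.006,
1 rows from [ 0.4387 -0.252   0.01  ] 7.7
top wedge [array([463.1,  -9.5]), array([0., 0.]), np.float64(0.0)] [[463.0, -10.0], [463.0, -10.0], [463.0, -10.0], [463.0, -10.0]] 1
scene wedge [array([ 434.7, -196. ]), array([39.9,  9.9]), np.float64(79.7)] [[426.0, -215.0], [436.0, -217.0], [443.0, -177.0], [433.0, -175.0]] 68
chest [array([560.9, 102.6]), array([314.5, 165.4]), np.float64(81.2)] [[455.0, -40.0], [619.0, -65.0], [667.0, 245.0], [503.0, 271.0]] tilt [0.0086 0.0016 0.0758]
```

View pics/l3.png

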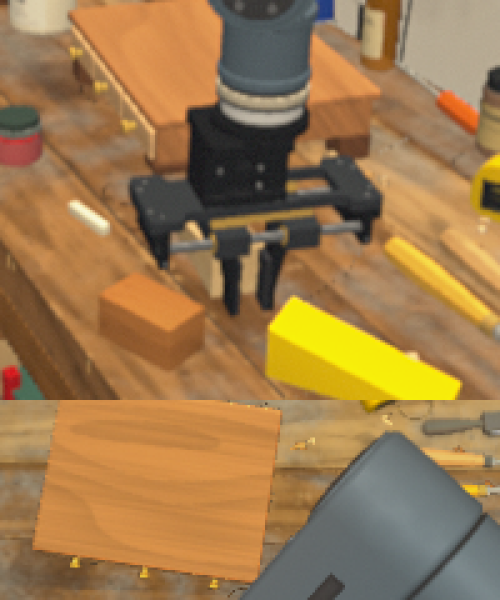

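The picture shows the fork (232,290)/(268,290) just behind the wedge's thick end, clear of the rosewood block and the yellow wedge. I push on.

Call:
send_rows --plan '[-0.54,4,6,-1,-0.013,-0.004,-0.006,-0.54,8,0,0,0,0,0,-0.54,8,0,0,0,0,0,-0.54,8,0,0,0,0,0,-0.54,8,0,0,0,0,0,-0.54,8,0,0,0,0,0,-0.54,8,0,0,0,0,0]'

```text
time: 8.5
position: [0.4611, -0.2015, 0.0204]
tool_rot: [0.776, 0.631, 0.002, 0.009]
ft_force: [0.8, -0.7, -0.1]
grip_width: 0.0202
```

```bash
python3 -c "
from h import *
st(); plan([.461,-.172,.012],yaw=-.19,claw=-.54)"
```

```text
8.5 [ 0.4611 -0.2015  0.0204] F [ 0.79 -0.73 -0.08] w 0.020188376120506404
-0.54, 29, -6, 8, 0.017, 0.009, -0.015,
1 rows from [ 0.4611 -0.2015  0.0204] 8.5
```

Call:
send_rows --plan '[-0.54,6,-3,4,0.017,0.009,0,-0.54,6,-1,3,0,0,0,-0.54,6,0,0,0,0,0,-0.54,0,0,0,0,0,0]'

```text
time: 8.9
position: [0.4611, -0.1805, 0.0125]
tool_rot: [0.775, 0.632, -0.0, -0.001]
ft_force: [-0.3, -0.3, -0.6]
grip_width: 0.0199
```

```bash
python3 -c "
from h import *
st(); plan([.461,-.172,.012],yaw=-.19,claw=-.54); look('l4')"
```

```text
8.9 [ 0.4611 -0.1805  0.0125] F [-0.27 -0.29 -0.56] w 0.01985152590246466
-0.54, 8, -2, 0, -0.002, -0.001, -0.013,
1 rows from [ 0.4611 -0.1805  0.0125] 8.9
top wedge [array([ 444.4, -129.6]), array([6.2, 0. ]), np.float64(-101.7)] [[445.0, -127.0], [445.0, -127.0], [444.0, -133.0], [444.0, -133.0]] 2
scene wedge [array([ 446. , -135.8]), array([64. , 12.5]), np.float64(73.6)] [[431.0, -165.0], [443.0, -168.0], [461.0, -107.0], [449.0, -103.0]] 109
chest [array([559.4, 105.5]), array([312.8, 159. ]), np.float64(82.2)] [[459.0, -39.0], [617.0, -60.0], [659.0, 250.0], [502.0, 271.0]] tilt [0.0118 0.001  0.0742]
```

View pics/l4.png

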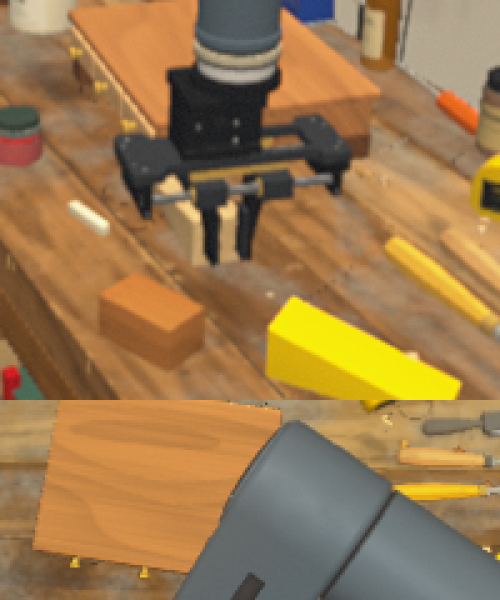

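The picture shows the fork (212/250,260) sitting right of the middle of the thick face (180–237). I back off and lift for a clear look at the wedge.

Call:
send_rows --plan '[-0.54,-20,0,0,0,0,0,-0.54,-10,0,-30,0,0,0,-0.54,0,0,-45,0,0,0,-0.54,0,0,-45,0,0,0,-0.54,0,0,-40,0,0,0]'

```text
time: 9.5
position: [0.4514, -0.2106, 0.1712]
tool_rot: [0.776, 0.631, -0.002, -0.01]
ft_force: [1.9, 0.6, -0.4]
grip_width: 0.0203
```

```bash
python3 -c "
from h import *
st(); look('l5')"
```

```text
9.5 [ 0.4514 -0.2106  0.1712] F [ 1.95  0.64 -0.38] w 0.02030838967197523
top wedge [array([ 475.3, -105.1]), array([128.4,  56. ]), np.float64(81.2)] [[438.0, -164.0], [493.0, -173.0], [513.0, -46.0], [457.0, -37.0]] 519
scene wedge [array([ 472.1, -103.8]), array([140.4,  49.3]), np.float64(78.2)] [[434.0, -167.0], [482.0, -178.0], [511.0, -40.0], [462.0, -30.0]] 568
chest [array([601.5,  96.1]), array([311.1, 245. ]), np.float64(82.1)] [[459.0, -41.0], [702.0, -75.0], [744.0, 233.0], [501.0, 267.0]] tilt [0.0038 0.0083 0.0776]
```

View pics/l5.png

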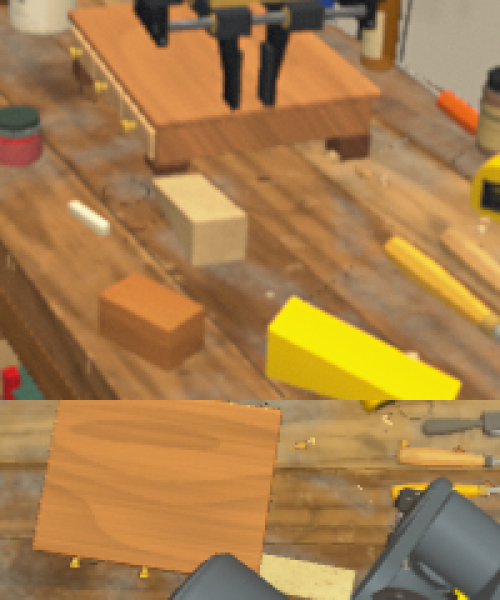

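The wedge is well aimed: thin end near (0.487,-0.035), thick end near (0.459,-0.171), heading about 10–12°, leg at about (0.484,-0.017). I go back down and push on.

```bash
python3 -c "
from h import *
plan([.453,-.203,.012],yaw=-.19,claw=-.54)"
```

```text
-0.54, 2, -1, 41, -0.002, -0.001, -0.004,
-0.54, 2, -1, 41, -0.002, -0.001, -0.004,
-0.54, 2, -1, 41, -0.002, -0.001, -0.004,
-0.54, 2, -1, 41, -0.002, -0.001, -0.004,
4 rows from [ 0.4548 -0.2129  0.1746] 9.6
```

Call:
send_rows --plan '[-0.54,2,-1,41,-0.002,-0.001,-0.004,-0.54,2,-1,41,-0.002,-0.001,-0.004,-0.54,2,-1,40,-0.002,-0.001,-0.004,-0.54,2,-1,36,0,0,-0.004,-0.54,0,0,0,0,0,0]'

```text
time: 10.1
position: [0.4545, -0.2071, 0.0134]
tool_rot: [0.772, 0.636, 0.001, 0.005]
ft_force: [0.6, 0.9, -0.3]
grip_width: 0.0204
```

```bash
python3 -c "
from h import *
st(); plan([.458,-.175,.012],yaw=-.19,claw=-.54,step=6)"
```

```text
10.1 [ 0.4545 -0.2071  0.0134] F [ 0.57  0.89 -0.32] w 0.020359238297322023
-0.54, 5, 0, 0, 0.001, 0.001, -0.0,
-0.54, 5, 0, 0, 0.001, 0.001, -0.0,
-0.54, 5, 0, 0, 0.001, 0.001, -0.0,
-0.54, 5, 0, 0, 0.001, 0.001, -0.0,
-0.54, 5, 0, 0, 0.001, 0.001, -0.0,
-0.54, 5, 0, 0, 0.001, 0.001, -0.0,
6 rows from [ 0.4545 -0.2071  0.0134] 10.1
```

Call:
send_rows --plan '[-0.54,6,0,0,0,0,0,-0.54,6,0,0,0,0,0,-0.54,6,-1,0,0,0,0,-0.54,6,-1,0,0,0,0,-0.54,5,-1,0,0,0,0,-0.54,4,-1,0,0,0,0,-0.54,0,0,0,0,0,0]'

```text
time: 10.8
position: [0.4596, -0.1724, 0.0189]
tool_rot: [0.771, 0.636, 0.002, 0.009]
ft_force: [1.0, 0.3, -0.0]
grip_width: 0.0199
```

```bash
python3 -c "
from h import *
st(); plan([.458,-.165,.012],yaw=-.18,claw=-.54,step=6)"
```

```text
10.8 [ 0.4596 -0.1724  0.0189] F [ 1.03  0.28 -0.04] w 0.019921073339380233
-0.54, 4, -2, 3, 0.009, 0.004, -0.006,
-0.54, 4, -2, 3, 0.009, 0.004, -0.006,
2 rows from [ 0.4596 -0.1724  0.0189] 10.8
```

Thin end about y = -0.027, no leg contact yet. I carry on in small steps, watching the force.

Call:
send_rows --plan '[-0.54,4,-1,3,0.009,0.004,0,-0.54,4,-1,2,0.009,0.004,0,-0.54,3,-1,0,0,0,0]'

```text
time: 11.1
position: [0.4603, -0.1621, 0.0141]
tool_rot: [0.771, 0.636, -0.0, 0.001]
ft_force: [-0.5, -7.2, 1.0]
grip_width: 0.0198
```

Call:
send_rows --plan '[-0.54,3,0,0,0,0,0,-0.54,3,0,0,0,0,0]'

```text
time: 11.3
position: [0.463, -0.1602, 0.0142]
tool_rot: [0.77, 0.638, -0.001, 0.005]
ft_force: [-3.0, -8.3, 1.3]
grip_width: 0.0198
```

Call:
send_rows --plan '[-0.54,3,0,0,0,0,0,-0.54,3,0,0,0,0,0]'

```text
time: 11.5
position: [0.4654, -0.1585, 0.0144]
tool_rot: [0.768, 0.64, -0.002, 0.008]
ft_force: [-4.1, -9.4, 1.6]
grip_width: 0.02
```

The force rose to about 9–10 N, so the wedge is against the leg and snug. I back off straight and look.

Call:
send_rows --plan '[-0.54,-10,0,0,0,0,0,-0.54,-20,0,0,0,0,0,-0.54,-10,0,-30,0,0,0,-0.54,0,0,-45,0,0,0,-0.54,0,0,-45,0,0,0,-0.54,0,0,-40,0,0,0,-1,0,0,0,0,0,0]'

```text
time: 12.2
position: [0.4547, -0.1978, 0.1769]
tool_rot: [0.77, 0.639, -0.002, 0.002]
ft_force: [1.1, -0.6, -0.6]
grip_width: 0.0172
```

```bash
python3 -c "
from h import *
st(); look('l6'); plan([.484,-.017,.13])"
```

```text
12.2 [ 0.4547 -0.1978  0.1769] F [ 1.06 -0.61 -0.65] w 0.017162033605032077
top wedge [array([479.8, -78. ]), array([137.8,  50.5]), np.float64(80.4)] [[443.0, -142.0], [493.0, -150.0], [516.0, -14.0], [466.0, -6.0]] 490
scene wedge [array([476.3, -85.6]), array([132.1,  49.9]), np.float64(80.5)] [[441.0, -147.0], [490.0, -155.0], [512.0, -25.0], [463.0, -16.0]] 512
chest [array([602.7,  99.2]), array([312.5, 245.5]), np.float64(81.9)] [[459.0, -38.0], [702.0, -73.0], [746.0, 237.0], [503.0, 271.0]] tilt [0.0046 0.0082 0.0771]
-1, 36, 0, 9, -0.002, 0.0, -0.01,
-1, 36, 0, 9, -0.002, 0.0, -0.01,
-1, 36, 0, 9, -0.002, 0.0, -0.01,
-1, 36, 1, 9, -0.002, 0.0, -0.01,
-1, 36, 1, 9, -0.002, 0.0, -0.01,
5 rows from [ 0.4521 -0.196   0.173 ] 12.3
```

View pics/l6.png

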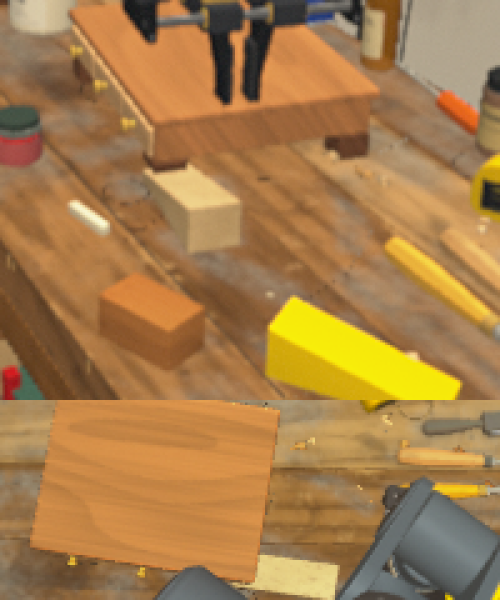

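The picture shows the wedge's thin end now under the front right leg (crop 150,172), and the chest is level and has not moved noticeably. I go above the corner with the fingers shut, touch lightly first, then press firmly.

Call:
send_rows --plan '[-1,36,0,9,0,0,-0.01,-1,36,0,9,0,0,-0.01,-1,36,0,9,0,0,-0.01,-1,36,1,9,0,0,-0.01,-1,36,1,9,0,0,-0.01,-1,0,0,0,0,0,0]'

```text
time: 12.9
position: [0.4768, -0.0128, 0.1155]
tool_rot: [0.755, 0.656, -0.009, -0.012]
ft_force: [-0.5, -0.0, 0.3]
grip_width: 0.0004
```

```bash
python3 -c "
from h import *
st(); plan([.485,-.016,.09])"
```

```text
12.9 [ 0.4768 -0.0128  0.1155] F [-0.52 -0.05  0.26] w 0.00042655965671238236
-1, -2, 9, 25, -0.03, -0.003, -0.006,
1 rows from [ 0.4768 -0.0128  0.1155] 12.9
```

Call:
send_rows --plan '[-1,-2,9,22,-0.03,-0.003,-0.006,-1,0,0,3,0,0,0,-1,0,0,0,0,0,0]'

```text
time: 13.2
position: [0.4812, -0.0149, 0.0856]
tool_rot: [0.752, 0.659, -0.003, -0.004]
ft_force: [0.5, -0.6, -0.2]
grip_width: 0.0004
```

Call:
send_rows --plan '[-1,0,0,4,0,0,0,-1,0,0,3,0,0,0,-1,0,0,1,0,0,0]'

```text
time: 13.5
position: [0.4807, -0.0157, 0.0804]
tool_rot: [0.754, 0.657, -0.003, -0.005]
ft_force: [-0.3, 2.2, 5.5]
grip_width: 0.0003
```

Call:
send_rows --plan '[-1,0,0,1,0,0,0,-1,0,0,1,0,0,0]'

```text
time: 13.7
position: [0.4808, -0.0159, 0.0804]
tool_rot: [0.755, 0.656, -0.002, -0.005]
ft_force: [-0.9, 2.7, 7.7]
grip_width: 0.0006
```

Call:
send_rows --plan '[-1,0,0,2,0,0,0,-1,0,0,2,0,0,0,-1,0,0,2,0,0,0,-1,0,0,2,0,0,0]'

```text
time: 14.1
position: [0.4808, -0.0159, 0.0803]
tool_rot: [0.756, 0.655, -0.0, -0.004]
ft_force: [-2.9, 2.0, 17.5]
grip_width: 0.0003
```

Call:
send_rows --plan '[-1,0,0,1,0,0,0,-1,0,0,1,0,0,0,-1,0,0,1,0,0,0,-1,0,0,1,0,0,0,-1,0,0,1,0,0,0,-1,0,0,1,0,0,0]'

```text
time: 14.7
position: [0.481, -0.0162, 0.0804]
tool_rot: [0.757, 0.653, 0.002, -0.003]
ft_force: [-1.9, 1.7, 11.6]
grip_width: 0.0009
```

```bash
python3 -c "
from h import *
st(); look('l7'); st()"
```

```text
14.7 [ 0.481  -0.0162  0.0804] F [-1.9   1.74 11.64] w 0.0008543528299304929
top wedge [array([ 472.3, -124.9]), array([42.7, 49. ]), np.float64(78.9)] [[444.0, -141.0], [492.0, -151.0], [500.0, -109.0], [452.0, -99.0]] 178
scene wedge [array([474.9, -87.8]), array([126.3,  48. ]), np.float64(80.6)] [[441.0, -146.0], [488.0, -154.0], [509.0, -29.0], [462.0, -22.0]] 518
chest [array([601.8,  97.1]), array([307. , 246.6]), np.float64(82.3)] [[459.0, -39.0], [703.0, -72.0], [745.0, 233.0], [500.0, 266.0]] tilt [0.0029 0.0117 0.0782]
14.8 [ 0.481  -0.0162  0.0804] F [-2.09  2.26 10.5 ] w 0.0003951489569816738
```

The chest held firm at z = 0.0804 under 8–17 N, and the wedge stayed put. I release straight up and move clear.

Call:
send_rows --plan '[-1,0,0,-3,0,0,0,-1,0,0,-10,0,0,0,-1,0,0,-40,0,0,0,-1,0,0,-45,0,0,0,-1,0,0,-45,0,0,0,-1,0,0,0,0,0,0,-1,0,0,0,0,0,0]'

```text
time: 15.5
position: [0.482, -0.0199, 0.2302]
tool_rot: [0.758, 0.653, 0.001, -0.002]
ft_force: [-0.2, 0.7, 0.0]
grip_width: 0.0002
```

```bash
python3 -c "
from h import *
st(); look('l8')"
```

```text
15.5 [ 0.482  -0.0199  0.2302] F [-0.23  0.73  0.04] w 0.0001844344131110697
top wedge [array([ 470.4, -131.8]), array([28.8, 49.9]), np.float64(79.0)] [[443.0, -141.0], [492.0, -151.0], [498.0, -122.0], [449.0, -113.0]] 126
scene wedge [array([475.2, -87.4]), array([127.6,  48.4]), np.float64(80.5)] [[441.0, -146.0], [489.0, -154.0], [510.0, -28.0], [462.0, -21.0]] 509
chest [array([603.1, 101. ]), array([316.7, 245.6]), np.float64(81.8)] [[459.0, -38.0], [702.0, -73.0], [747.0, 240.0], [504.0, 275.0]] tilt [0.0026 0.0058 0.0784]
```

View pics/l8.png

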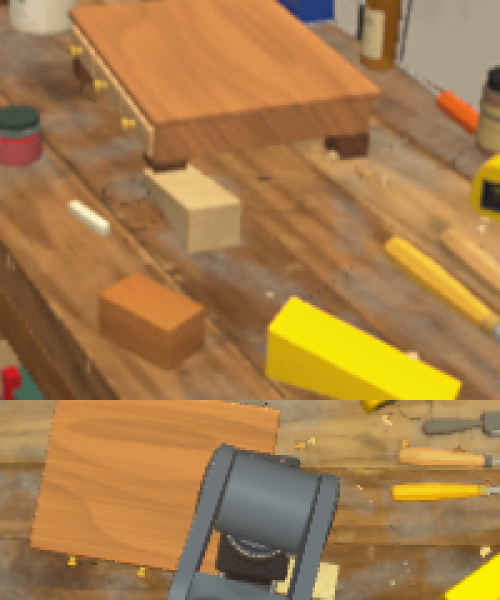

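The picture shows the wedge flat with its thin end under the leg (150,172), the chest level and in place, the other things untouched and the arm clear. I hand in.

```bash
python3 -c "
from h import *
print(robot.hand_in()); st()"
```

```text
the job is handed in; nothing more can be done
None
the job is handed in; nothing more can be done
```

The job is handed in at about 15.6 s of the 58 s, and my checks suggest every step was met; no verdict was given.

- **Rocking:** I pressed the front right corner with about 6.5 N. It sank about 14 mm and the chest tilted about 0.11 rad, then came back level when I let go.
- **Wedge:** I turned the thin end of the pale wedge towards the leg with a side nudge. I then pushed it by its thick end until it resisted at about 9–10 N, a little over the 6–8 N given for snug.
- **Second press:** I pressed the same corner with 5–17 N for just over a second. The corner stayed at z = 0.080 m and the wedge did not move.
- **Last look:** The wedge lies flat with its thin end about 24 mm past the leg's outer face, within about 1 cm of the leg's middle. The chest is level within about 0.01 rad by depth and has moved no more than a few millimetres. The other things were not visibly moved, and the arm is clear.

**Not checked or disagreeing:**
- I could not measure how hard the wedge bears on the leg after release. I am relying on friction to hold it.
- The top and scene cameras differed by 3–8 mm on the wedge.
- In some late top views the arm partly hid the wedge, so I relied on the scene camera for its position.

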